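# Clip the hold-down cover onto the vial shaker

## Task

Pick up the blue cover by its white handle with a light grip and set it squarely over the vial block on the shaker, then press it straight down until both orange clips snap over its rims and it sits fully home. Keep pressing it down lightly, with roughly 10 to 20 N, and finish while still pressing: do not lift off at the end. The cover is brittle, so never squeeze its handle with more than about 50 N, slam it or lean hard on it, and leave the other things on the bench where they stand.

Things in the scene. Friction and masses are not known exactly. Their poses are not given: they have to be found in the camera images.
- cover_handle (a point): Middle of the white bar handle on top of the loose blue cover: 50 mm long (its x), 24 mm wide (its y: pinch it across this width), 30 mm tall. This point lies 15 mm below the handle's top, 15 mm above the cover's flat roof and 65 mm above the cover's lower edge. x along the cover's length, z up. The cover starts right way up on the bench.
- cover_under (a point): Centre of the cover's lower edge, same axes; coincides with seat when home. The cover (about 0.11 kg) is a cap open underneath: 88 mm (x) by 68 mm (y) by 50 mm tall without handle, inside 82 by 62 mm, with a rim 6 mm wide, 4 mm thick, 60 mm long at the foot of both long sides (80 mm over the rims). It fits either way round.
- shaker: Heavy beige box 170 by 150 mm, fixed to the bench, blue control panel on its -x side. Origin on the bench under its centre. On its black platform (60 mm up): a fixed block with six blue-capped vials, 70 by 58 mm, narrowing to 46 mm, reaching 42 mm above the platform, which goes inside the cover, and a grey guide at each x end, 26 mm tall, flared, 1.5 mm clear of the cover.
- seat (a point): Centre of the shaker's platform, 60 mm above the bench: where the cover's lower edge rests when home, its x in line with this x. Pressing down, the rims meet the clips 17 mm above home; the push needed grows to a peak of very roughly 8 to 16 N until the rims are 4 to 8 mm above home, then the clips snap in over them, the force drops away and the last mm are free down to the hard platform.
- clip_left (a joint): Outward travel (m) of the orange spring clip on the seat's +y side, 36 mm long, 25 mm tall, inner face sloping: 0 at rest, about 0.005 while the cover's rim pushes past it, back near 0 once it has snapped over the rim. It then keeps the cover from lifting.
- clip_right (a joint): The same for the orange clip on the seat's -y side.
- amber_bottle: Bystander, to be left alone: large brown glass bottle, green cap, 84 mm across, 190 mm tall; origin at the centre of its underside.
- small_bottle: Bystander, to be left alone: small brown glass bottle, white cap, 56 mm across, 120 mm tall; origin at the centre of its underside.
- blue_jar: Bystander, to be left alone: clear glass jar, blue lid, 56 mm across, 75 mm tall; origin at the centre of its underside.
- red_jar: Bystander, to be left alone: white plastic jar, red lid, 52 mm across, 70 mm tall; origin at the centre of its underside.
- beaker: Bystander, to be left alone: small open glass beaker, 68 mm across, 60 mm tall; origin at the centre of its underside.
- dish: Bystander, to be left alone: shallow open glass dish, 90 mm across, 18 mm tall; origin at the centre of its underside.
- spatula: Bystander, to be left alone: steel lab spatula, 170 mm long, lying flat along its own x axis; origin at the centre of its underside.
Mind the look-alikes: they are no part of the job. Leave any purple look-alike of the shaker alone.

How it is judged (in metres and radians):
On the way, in this order (a step that is already met when the one before it is completed fails the run):
1. the cover is lifted clear of the bench in the fingers (height (world z) of cover_under above 0.03 m and contact force between the fingers and cover above 1 N), for 0.2 s.
2. the cover is pressed home: both clips have snapped over its rims (horizontal distance between cover_under and seat below 0.006 m and z of cover_under in the frame of seat between -0.003 and 0.0015 m and angle between cover_under's own z axis and vertical below 0.04 rad and angle between the x axis of cover_under and the x axis of seat, either way round below 0.1 rad and value of joint each of clip_left, clip_right below 0.002 m), for 0.2 s.
At the end, for the whole second after the job is handed in: The cover sits home on the shaker (within 6 mm of the seat sideways, 1.5 mm in height, level within 0.04 rad, in line within 0.1 rad), both clips are sprung back over its rims (within 2 mm of rest), and the fingers still press it down so that it bears on the shaker with more than 5 N (all of step 2 and contact force between cover and shaker above 5 N and contact force between the fingers and cover above 3 N and linear speed of cover below 0.02 m/s); the arm keeps its last pose, push and grip.
It fails at once if the cover is squeezed or pushed by the fingers with more than 130 N in all (both pads added) (contact force between the fingers and cover above 130 N).
It fails at once if the cover is slammed or leaned on: it bears on the shaker with more than 45 N (contact force between cover and shaker above 45 N).
It fails at once if another thing on the bench is shoved more than 30 mm (distance of any of amber_bottle, small_bottle, blue_jar, red_jar, beaker, dish, spatula from where it was at the start of the episode above 0.03 m).
It fails at once if another thing on the bench is tipped over (angle between any of amber_bottle, small_bottle, blue_jar, red_jar, beaker, dish's own z axis and vertical above 0.5 rad).
It also fails if it takes over 51 s, if anything falls off the work surface, if the arm or the gripper's body presses on something with over 40 N, if the wrist force passes 120 N, or if a joint passes its speed limit or range.

## Robot

A 6-joint arm with a two-finger parallel gripper is mounted at the origin on the work surface. World frame = base frame: x ahead of the robot, y to its left, z up, the work surface at z = 0. Lengths are in mm, angles in rad, forces in N, time in s.
With the tool pointing down it reaches from about 250 to 775 mm from the base axis. Payload 4 kg.
Tool frame: the origin (TCP) lies between the finger pads; the fingertips stand 8 mm ahead of it and the grasp point (between the pads) lies 11 mm behind it; z points along the fingers, y is the line along which they close (so a half turn about z gives the same grasp; the last joint's range is limited). The gripper opens to 94 mm and grips with 3 to 60 N. Pads are 16 mm wide; open, the fingers measure 119 mm over their backs; the gripper's body (75 mm by 177 mm) begins 78 mm behind the grasp point.
Start: joints at [-1.379, 0.087, 1.371, -0, 1.684, -0.103], TCP at [159.799, -526.293, 213.506] pointing down, gripper open.
Joint ranges: [-3.1, 3.1], [-0.76, 2.03], [0.27, 2.55], [-1.08, 4.22], [0.17, 2.65], [-2.57, 2.57]. Speed limits (rad/s): [2.79, 2.79, 3.14, 3.14, 3.14, 3.14].

## Interface

Orientations are given as a rotation vector (axis times angle).
In Python, from plant import reach, move_l, goto_joints, gripper_to, pause, solve_ik, snapshot, calibration, IKError, hand_in, get_t, get_joints, get_joint_vel, get_joint_efforts, get_eef_pos, get_eef_rot, get_ft_force, get_wrist_torque, get_gripper_width, get_finger_force gives the robot as it stands. Calls block until the motion is done:
- reach(position, orientation): joint-space move of the TCP to a pose.
- move_l(position, attitude=None, max_speed=150, stop_force=None): straight line of the TCP; attitude=None keeps the orientation; max_speed is the mean speed in mm/s. With stop_force (N) it stops when the force on the tool has changed by that much, and returns True; else False.
- goto_joints(angles): joint-space move.
- gripper_to(opening, effort=None): opening from 0.0 (shut) to 1.0 (fully open); effort is the grip in N (None keeps the last); returns when the fingers have stopped.
- pause(seconds).
- solve_ik(position, orientation): joint angles nearest the present ones, or None.
- snapshot(name): name is "side" or "top"; returns (picture, depth): 384x512x3 uint8, red, green, blue; 384x512 float32, mm along the optical axis (not along the pixel's ray), 0 where there is no reading.
- calibration(name): a dict with "mtx" (3x3 intrinsics, pixels), "R" (3x3) and "t" (3): a world point X has camera coordinates R X + t. Camera axes: x right, y down, z forward; pixel columns grow to the right and rows downward; lengths in mm; the calibration is good to about 2 mm. A picture is of the moment at which its call begins. calibration takes no time and is no camera call.
A pose or a line that the arm cannot do raises IKError and nothing moves.
- hand_in(): hands the job in; it is judged then, once.
Readings, each from a call of its own:
- get_t(): time.
- get_joints(): joint angles.
- get_joint_vel(): joint speeds.
- get_joint_efforts(): joint torques, N m.
- get_eef_pos(): TCP position.
- get_eef_rot(): TCP orientation.
- get_ft_force(): force on the tool from outside, world axes, zero at the start.
- get_wrist_torque(): the same for the moment, N m.
- get_gripper_width(): opening from 0.0 (shut) to 1.0 (fully open).
- get_finger_force(): force on a finger pad.
Only numpy, scipy, OpenCV 4.12 (cv2) and the standard library are available. Lean on these libraries where they do the work, as an engineer would, in place of code of your own. Each camera call takes 0.05 s, during which the arm holds its last target. There are 200 camera calls.

## Working session

There is one attempt and no reset: what is moved stays moved. The work goes in short steps, each a Python script; the robot and the scene stay as the last script left them, time stands still between calls to the robot, and variables do not carry over. Pictures are saved under pics/ and viewed, at most 10 in all, crops included, and the job is handed in when it is done.

```bash
mkdir -p pics; ls
python3 - <<'E'
from plant import *
import cv2,numpy as np
for n in("top","side"):
    p,d=snapshot(n);np.savez(f'pics/{n}.npz',p=p,d=d)
    cv2.imwrite(f'pics/{n}0.png',cv2.resize(p[...,::-1],(800,600),interpolation=cv2.INTER_CUBIC))
    c=calibration(n);print(n,c)
print(get_t(),get_eef_rot())
E
```

```text
pics
top {'mtx': array([[377.20308305,   0.        , 255.75449412],
       [  0.        , 377.20308305, 185.35532436],
       [  0.        ,   0.        ,   1.        ]]), 'R': array([[ 1.05212512e-03, -9.99947104e-01, -1.02314620e-02],
       [-9.98021181e-01, -4.06737769e-04, -6.28773185e-02],
       [ 6.28698310e-02,  1.02773706e-02, -9.97968817e-01]]), 't': array([  36.31079698,  551.56501375, 1172.80837173])}
side {'mtx': array([[407.58023502,   0.        , 255.86183445],
       [  0.        , 407.58023502, 186.58830646],
       [  0.        ,   0.        ,   1.        ]]), 'R': array([[-0.81510882, -0.57930405, -0.0021031 ],
       [-0.40202214,  0.56827103, -0.71794584],
       [ 0.41710407, -0.58435849, -0.69609579]]), 't': array([ 465.97318091,  249.25645755, 1165.96112462])}
0.1 [-3.10560186e+00 -4.61148420e-01  8.73299039e-05]
```

View pics/top0.png

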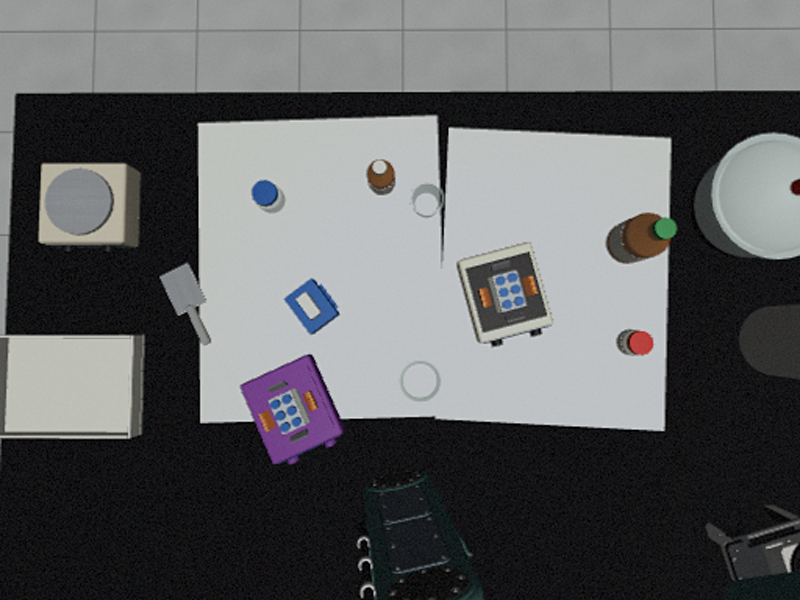

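View pics/side0.png

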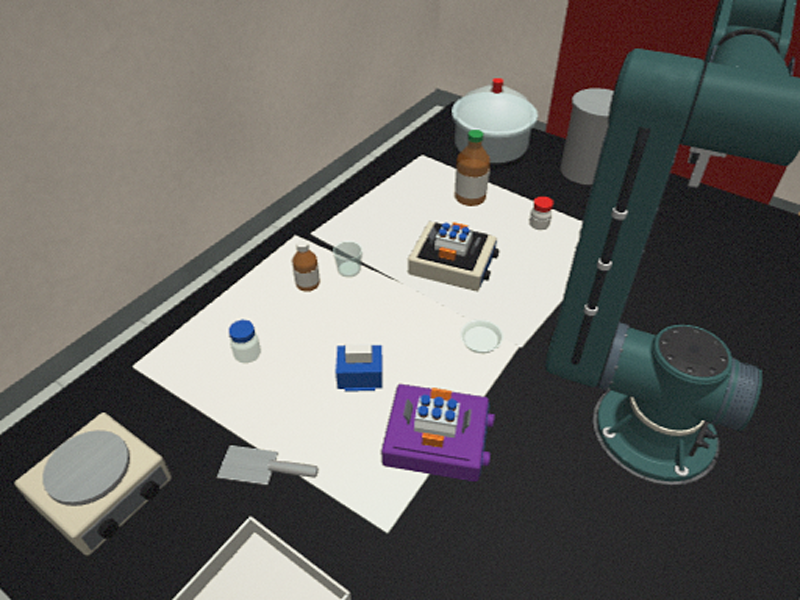

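Top view (800x600 scale): the cover is at (311,305) with its white handle along the roof's long side. The beige shaker is at (506,292) with orange clips at (486,298) and (530,286), and its knobs face the robot. The purple look-alike is at (290,410), and the dish is at (420,380).

```bash
cat > h.py <<'E'
import numpy as np,cv2
from plant import calibration
def cast(n,uv,z):
    c=calibration(n);uv=np.atleast_2d(np.asarray(uv,float))
    r=np.c_[uv,np.ones(len(uv))]@np.linalg.inv(c['mtx']).T@c['R']
    o=-c['R'].T@c['t'];return o+r*((z-o[2])/r[:,2])[:,None]
def cloud(n,d):
    c=calibration(n);v,u=np.mgrid[:384,:512]
    X=np.stack([u,v,np.ones_like(u)],-1).reshape(-1,3)@np.linalg.inv(c['mtx']).T*d.reshape(-1,1)
    return ((X-c['t'])@c['R']).reshape(384,512,3)
def rect(n,m,z):
    cs,_=cv2.findContours(m.astype(np.uint8),cv2.RETR_EXTERNAL,cv2.CHAIN_APPROX_NONE)
    k=max(cs,key=cv2.contourArea)[:,0]
    m2=cv2.drawContours(np.zeros(m.shape,np.uint8),[k[:,None]],-1,1,-1);v,u=np.nonzero(m2)
    P=cast(n,np.c_[u,v],z)[:,:2];mean=P.mean(0)
    w,V=np.linalg.eigh(np.cov(P.T));a=V[:,1]
    r=cv2.minAreaRect(cast(n,k,z)[:,:2].astype(np.float32))
    return mean.round(1),np.round(r[0],1),np.round(r[1],1),round(r[2],1),'pca',round(np.degrees(np.arctan2(a[1],a[0])),1),len(u)
def win(n,x,y,z,r):
    c=calibration(n);p=c['mtx']@(c['R']@[x,y,z]+c['t']);p=p[:2]/p[2]
    v,u=np.mgrid[:384,:512];return np.hypot(u-p[0],v-p[1])<r
def masks(p):
    h=cv2.cvtColor(p,cv2.COLOR_RGB2HSV).astype(int);H,S,V=h[...,0],h[...,1],h[...,2]
    return dict(blue=(H>98)&(H<122)&(S>130),orange=(H>3)&(H<18)&(S>150)&(V>110),white=(S<70)&(V>120),hsv=h)
E
python3 - <<'E'
from h import *
hp=cast('top',[[199,195]],80)[0];sp=cast('top',[[325,187]],100)[0];print(hp,sp)
for n in('top','side'):
    f=np.load(f'pics/{n}.npz');p,d=f['p'],f['d'];M=masks(p);Z=cloud(n,d)[...,2]
    w=win(n,*hp[:2],60,24);ws=win(n,*sp[:2],80,40)
    print(n,'Z noise',np.percentile(Z[w],[5,25,50,75,95]).round())
    print('handle col',rect(n,w&M['white']&(Z>65),80))
    print('handle top Z',rect(n,w&(Z>74),80))
    print('roof Z',rect(n,w&(Z>44),50), 'roofband',rect(n,w&(Z>44)&(Z<58),50))
    print('box',rect(n,ws&(Z>54),60))
    k,l,st,ce=cv2.connectedComponentsWithStats((ws&M['orange']).astype(np.uint8))
    for i in range(1,k):
        if st[i,4]>8:print('clip',cast(n,ce[i],80)[0].round(1),st[i])
    k,l,st,ce=cv2.connectedComponentsWithStats((ws&M['blue']).astype(np.uint8),connectivity=4)
    for i in range(1,k):
        if st[i,4]>5:print('cap',cast(n,ce[i],101)[0].round(1),st[i,4],np.median(Z[l==i]).round())
f=np.load('pics/top.npz');p=f['p'][...,::-1]
a=cv2.resize(p[165:225,165:245],(400,300),interpolation=0);b=cv2.resize(p[150:225,280:380],(400,300),interpolation=0)
cv2.imwrite('pics/crop.png',np.hstack([a,b]))
E
```

```text
[518.64358285 205.72295646  80.        ] [ 541.59744921 -167.06631657  100.        ]
top Z noise [-3. -0.  2. 49. 79.]
handle col (array([518.2, 212.4]), array([518.3, 212.3]), array([49.6, 24.2]), 36.0, 'pca', np.float64(-143.2), 136)
handle top Z (array([517.8, 213.1]), array([517.6, 213.1]), array([49.4, 23.8]), 37.3, 'pca', np.float64(-142.6), 135)
roof Z (array([517.6, 213.3]), array([517.7, 213.4]), array([87.7, 68.4]), 37.0, 'pca', np.float64(-143.7), 640) roofband (array([517.6, 213.3]), array([517.7, 213.4]), array([87.7, 68.4]), 37.0, 'pca', np.float64(-143.7), 640)
box (array([ 543.3, -167.6]), array([ 544.6, -167.7]), array([164.6, 145.5]), 15.1, 'pca', np.float64(-166.1), 2173)
clip [ 556.2 -211.2   80. ] [335 177   9  12  70]
clip [ 534.1 -126.7   80. ] [307 185   8  11  56]
cap [ 570.8 -174.8  101. ] 23 101.0
cap [ 565.  -152.5  101. ] 21 102.0
cap [ 548.4 -180.4  101. ] 20 102.0
cap [ 542.6 -158.6  101. ] 19 103.0
cap [ 526.6 -186.9  101. ] 22 101.0
cap [ 520.8 -164.   101. ] 22 102.0
side Z noise [-2.  0.  3. 49. 78.]
handle col (array([512.9, 219.4]), array([512.2, 220.2]), array([48.1, 34.6]), 35.3, 'pca', np.float64(-146.9), 156)
handle top Z (array([515.1, 216.6]), array([515. , 217.5]), array([50.1, 27. ]), 35.3, 'pca', np.float64(-145.9), 126)
roof Z (array([516.9, 216.7]), array([517.3, 216.9]), array([85.7, 77.1]), 36.7, 'pca', np.float64(-147.9), 564) roofband (array([511.4, 223.6]), array([516.2, 218.3]), array([85.7, 73.5]), 36.7, 'pca', np.float64(-144.4), 382)
box (array([ 542.3, -162.7]), array([ 541.6, -167.3]), array([163.5, 163.4]), 15.2, 'pca', np.float64(150.1), 1076)
clip [ 556.3 -216.4   80. ] [290 143   9   3  11]
clip [ 527.2 -115.2   80. ] [281 158  11   8  59]
cap [ 564.8 -159.9  101. ] 31 101.0
cap [ 542.  -166.2  101. ] 27 100.0
cap [ 520.  -171.3  101. ] 29 102.0
```

View pics/crop.png

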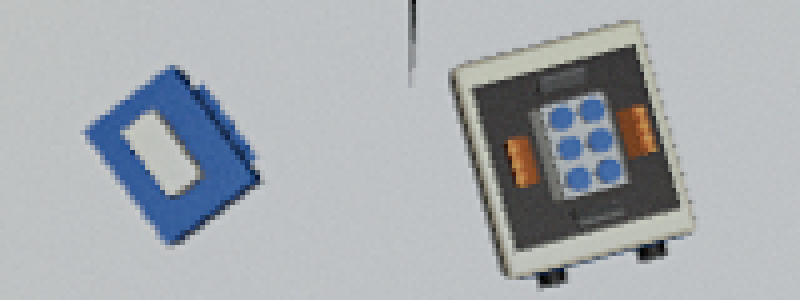

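Depth and colour agree. The handle is at (517.8, 213.2) with yaw 37°, and the seat is at about (545.2, -169) with yaw 15.1°. Next I pick it up.

```bash
cat >> h.py <<'E'
from scipy.spatial.transform import Rotation as Ro
def down(deg):
    a=np.radians(deg);x=np.array([np.cos(a),np.sin(a),0]);z=np.array([0,0,-1.])
    return Ro.from_matrix(np.c_[x,np.cross(z,x),z]).as_rotvec()
E
python3 - <<'E'
from h import *
from plant import *
x,y=517.8,213.2
for k in(0,180):print(k,solve_ik([x,y,61],down(37+k)),solve_ik([545,-169,121],down(15.1+k)))
p=get_eef_pos();move_l([p[0],p[1],300],max_speed=250)
reach([x,y,200],down(37));gripper_to(0.7,20)
move_l([x,y,90],max_speed=150);print(move_l([x,y,61.5],max_speed=50,stop_force=6),get_eef_pos(),get_ft_force())
gripper_to(0,30);print(get_gripper_width()*94,get_finger_force(),get_ft_force(),get_eef_pos())
move_l([x,y,120],max_speed=60);print(get_finger_force(),get_ft_force(),get_t())
move_l([x,y,225],max_speed=150)
move_l([545.2,-169,225],down(15.1),max_speed=150);pause(.3)
print(get_gripper_width()*94,get_finger_force(),get_ft_force(),get_eef_pos(),get_t())
for n in('top','side'):
    p,d=snapshot(n);np.savez(f'pics/{n}1.npz',p=p,d=d);cv2.imwrite(f'pics/{n}1.png',cv2.resize(p[...,::-1],(800,600)))
E
```

```text
0 [ 2.89338626e-01  1.88198816e-01  1.56573414e+00 -4.44089210e-16
  1.38765970e+00  1.21436313e+00] [-4.00046340e-01  1.68334059e-01  1.46475507e+00 -4.44089210e-16
  1.50850353e+00  9.07205270e-01]
180 [ 2.89338626e-01  1.88198816e-01  1.56573414e+00 -4.44089210e-16
  1.38765970e+00 -1.92722952e+00] [-4.00046340e-01  1.68334059e-01  1.46475507e+00 -4.44089210e-16
  1.50850353e+00 -2.23438738e+00]
False [517.84981642 213.21978622  61.43879761] [-0.43599618  0.3851335   0.19215776]
24.10690149252419 30.00004470348358 [ 0.03842653 -0.78488003 -0.64928406] [517.89833749 213.13565614  61.56048675]
29.999727308750153 [ 0.43354734  0.15384627 -0.50320202] 7.5917
23.814217902310446 29.999724626541138 [ 0.75783785 -1.15420678 -1.4435903 ] [ 545.21133074 -168.85918673  225.0199609 ] 11.45
```

View pics/side1.png

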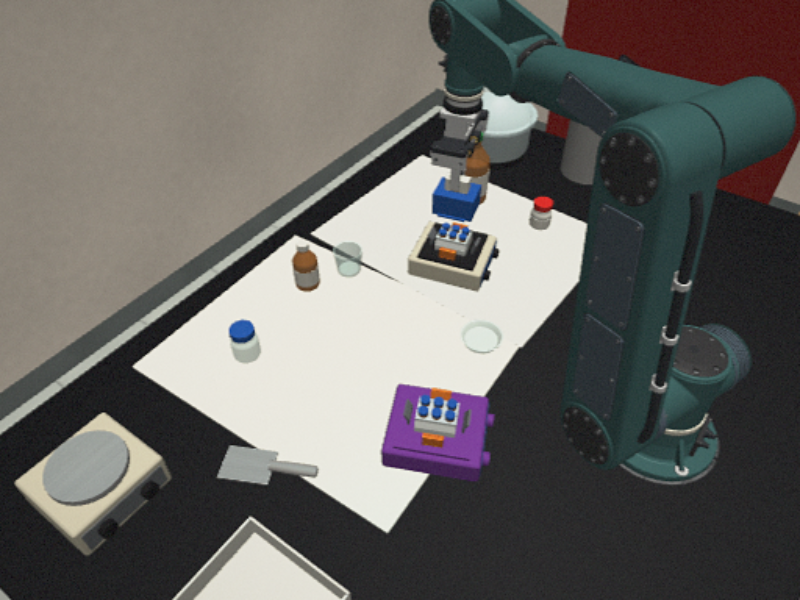

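View pics/top1.png

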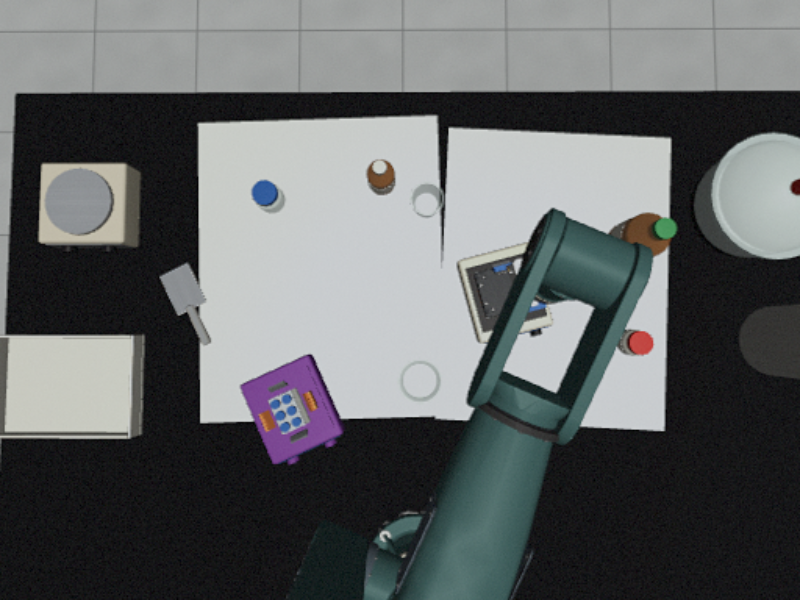

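The cover is held upright, directly over the shaker's vial block in the side view, at about (456,200). The arm hides it in the top view. Next I descend in small steps and log the forces.

Run:
```python
from h import *
from plant import *
x,y=545.2,-169
f0=np.array(get_ft_force())
move_l([x,y,165],max_speed=100)
z=165
while z>139:
    z-=2
    hit=move_l([x,y,z],max_speed=30,stop_force=8)
    f=np.array(get_ft_force())-f0
    print(z,hit,np.round(get_eef_pos(),1),f.round(1),np.round(get_wrist_torque(),2),round(get_finger_force(),1))
    if hit or np.linalg.norm(f)>8:break
print(get_t(),get_gripper_width()*94)
p,d=snapshot('side');np.savez('pics/side2.npz',p=p,d=d);cv2.imwrite('pics/side2.png',cv2.resize(p[120:200,240:346][...,::-1],(795,600),interpolation=cv2.INTER_CUBIC))
```

```text
163 False [ 545.5 -169.1  163.7] [-0.4  0.9 -1. ] [-0.02 -0.01  0.03] 30.0
161 False [ 545.1 -168.9  160.9] [ 0.1  0.3 -0.8] [-0.02 -0.08 -0.  ] 30.0
159 False [ 545.1 -168.9  158.7] [-0.   0.2 -0.8] [-0.01  0.01  0.04] 30.0
157 False [ 545.1 -168.9  156.8] [ 0.   0.3 -1. ] [ 0.01  0.03 -0.02] 30.0
155 False [ 545.1 -169.   154.8] [-0.5  0.5 -0.6] [ 0.    0.03 -0.04] 30.0
153 False [ 545.1 -168.9  152.8] [-0.7  1.  -0.9] [ 0.01 -0.01  0.01] 30.0
151 False [ 545.1 -169.   150.8] [ 1.4 -0.5 -0.5] [ 0.05 -0.01 -0.01] 30.0
149 False [ 545.1 -169.   148.8] [-0.8  0.1 -0.4] [ 0.01 -0.    0.05] 30.0
147 False [ 545.1 -169.   146.8] [-0.   0.7 -0.8] [-0.   -0.04 -0.02] 30.0
145 False [ 545.1 -169.   144.8] [-0.9  0.5 -1.2] [0.05 0.03 0.02] 30.0
143 False [ 545.1 -169.   142.8] [-0.6  0.6 -0.4] [ 0.03 -0.04 -0.03] 30.0
141 False [ 545.3 -169.2  141. ] [ 0.8  0.9 -0.1] [-0.17 -0.06 -0.05] 30.0
139 False [ 545.6 -169.7  139.5] [ 1.1 -1.6 -0.2] [-0.38 -0.24 -0.06] 30.0
15.55 24.02406765484403
```

View pics/side2.png

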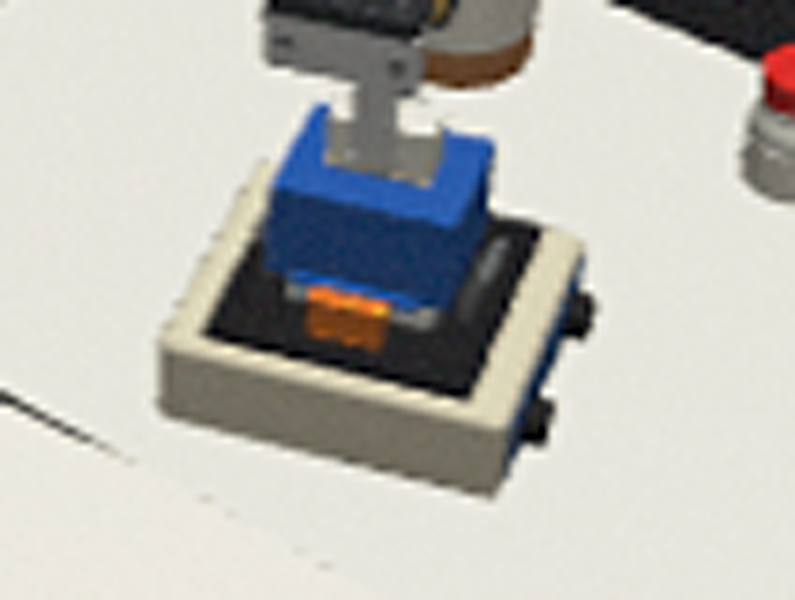

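The cover has entered between the guides and is level, with its rims just above the clip slopes. Side force is small, so I shift the target a little toward where it is compliantly drifting and press.

Run:
```python
from h import *
from plant import *
x,y=545.8,-169.8
move_l([x,y,139],max_speed=10)
z=139;zs=[]
while z>112:
    z-=1
    hit=move_l([x,y,z],max_speed=15,stop_force=15)
    f=np.array(get_ft_force());p=np.array(get_eef_pos())
    print(z,hit,p.round(1),f.round(1),np.round(get_wrist_torque(),2),round(get_gripper_width()*94,1))
    if hit or f[2]>24 or np.hypot(*f[:2])>15 or (p[2]<125 and f[2]>11):break
print(get_t(),get_finger_force())
p,d=snapshot('side');np.savez('pics/side3.npz',p=p,d=d);cv2.imwrite('pics/side3.png',cv2.resize(p[120:200,240:346][...,::-1],(795,600),interpolation=cv2.INTER_CUBIC))
```

```text
138 False [ 546.  -170.   138.3] [ 0.5 -2.7  1.9] [-0.37 -0.15 -0.01] 23.9
137 False [ 546.  -169.9  137.2] [ 0.7 -2.2  3.1] [-0.44 -0.2   0.01] 23.8
136 False [ 546.  -169.8  136.3] [ 0.5 -1.9  3.5] [-0.36 -0.2  -0.  ] 24.0
135 False [ 546.  -169.6  135.6] [ 0.1 -0.5  5.7] [-0.3  -0.09 -0.04] 23.7
134 False [ 546.  -169.5  135. ] [ 0.4 -1.   6.5] [-0.17  0.    0.02] 23.6
133 False [ 546.2 -169.6  134.3] [ 0.3 -0.6  6.3] [-0.21 -0.03 -0.01] 24.1
132 False [ 546.3 -169.6  133.5] [-0.2 -1.1  7.3] [-0.14  0.09 -0.02] 24.1
131 False [ 546.4 -169.6  132.8] [-0.4 -0.6  8.9] [-0.19  0.07  0.01] 23.6
130 False [ 546.4 -169.7  132. ] [-0.6 -1.2  8.3] [-0.15  0.12  0.03] 23.9
129 False [ 546.6 -169.7  131.3] [-0.4 -1.1  9.9] [-0.2   0.09 -0.02] 23.9
128 False [ 546.7 -169.7  130.5] [-0.7 -1.1 10.1] [-0.1   0.13 -0.06] 23.3
127 False [ 546.8 -169.8  129.7] [-0.3 -1.5 10.2] [-0.19  0.1   0.03] 23.5
126 False [ 546.2 -169.3  126.2] [ 2.  -0.2  2.9] [-0.14 -0.46 -0.04] 23.6
125 False [ 544.6 -169.7  122.8] [ 0.3 -1.6 -3.8] [-0.56 -0.27 -0.04] 23.8
124 False [ 544.8 -169.8  122.8] [ 0.4 -2.8 -4.4] [-0.66  0.01  0.07] 23.8
123 False [ 545.4 -169.8  122.8] [-1.  -2.9 -2.9] [-0.62  0.12  0.02] 23.6
122 False [ 545.9 -169.7  122.2] [ 0.1 -1.5 -1.3] [-0.42  0.04  0.09] 24.1
121 False [ 546.3 -169.6  121.6] [ 0.2 -1.1 -0.1] [-0.2   0.01 -0.  ] 23.7
120 False [ 546.3 -169.7  121.6] [ 0.3 -0.8  6.3] [0.01 0.34 0.01] 23.9
119 False [ 546.4 -169.7  121.6] [-2.3  0.4  8.6] [0.1  0.61 0.01] 24.4
118 False [ 546.4 -169.7  121.5] [-4.   0.6 11.9] [0.26 0.93 0.06] 23.5
21.1 30.006791353225708
```

View pics/side3.png

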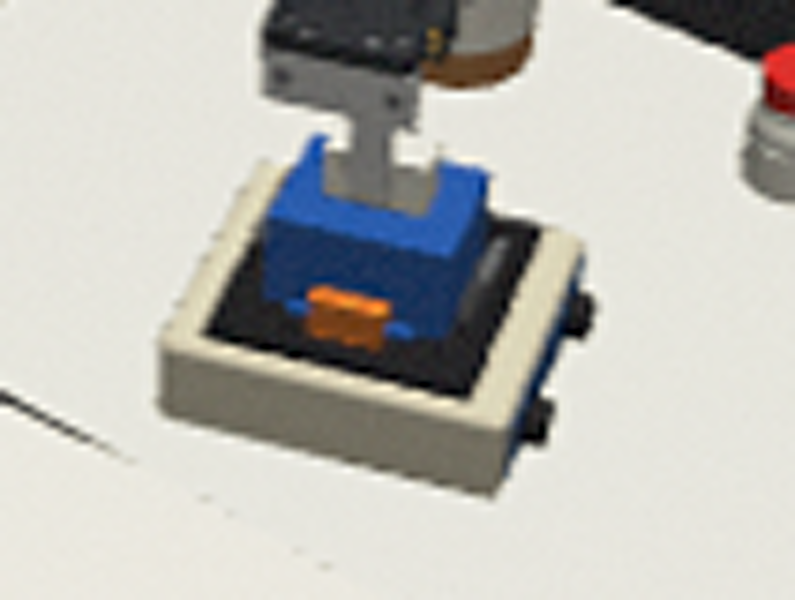

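The clips snapped at z≈126. The rim now sits under the orange clip, and the hard stop at z=121.6 matches the home height. I'll press slightly harder, check that it holds steady, and hand in.

Run:
```python
from plant import *
import numpy as np
move_l([546.2,-169.7,117.2],max_speed=10)
for i in range(4):
    pause(.4);f=np.array(get_ft_force());print(np.round(get_eef_pos(),1),f.round(1),round(get_finger_force(),1))
if 8<f[2]<25: print(hand_in(),get_t())
```

```text
[ 546.4 -169.7  121.5] [-5.5  0.4 15.9] 30.0
[ 546.4 -169.7  121.5] [-5.2  0.1 15.9] 30.0
[ 546.4 -169.7  121.6] [-5.5  0.7 15.1] 30.0
[ 546.4 -169.7  121.5] [-4.7  1.2 15.7] 30.0
the job is handed in; nothing more can be done
the job is handed in; nothing more can be done
```

The job is handed in: the force drop and the hard stop at home height show the cover snapped home (only the +y clip is visible in the last picture), and the arm is still pressing it down at about 15 N with a 30 N grip; no verdict was returned.

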